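# Set the toe slider of a foot gauge to its stop

### The arm

A 6-joint arm with a two-finger parallel gripper is mounted at the origin on the work surface. World frame = base frame: x ahead of the robot, y to its left, z up, the work surface at z = 0. Lengths are in m, angles in rad, forces in N, time in s.
With the tool pointing down it reaches from about 0.275 to 0.775 m from the base axis. Payload 14.6 kg.
Tool frame: the origin (TCP) lies midway between the tips of the shut fingers; the grasp point (between the pads) lies 19 mm behind it; z points along the fingers, y is the direction in which the jaws open and shut (so a half turn about z gives the same grasp; the last joint's range is limited). The gripper opens to 85 mm and grips with 20 to 120 N. Pads are 22 mm wide; open, the fingers measure 114 mm over their backs; the gripper's body (76 mm by 85 mm) begins 54 mm behind the grasp point. The pads swing forward as they close: fully open they stand 13 mm farther back than shut.
Start: joints at [-1.308, 0.263, -0.048, 1.259, 0, 1.415], TCP at [0.213, -0.48, 0.231] pointing down, gripper open.
Joint ranges: [-2.65, 2.65], [-0.89, 1.7], [-1.18, 1.37], [-2.13, 2.11], [-1.35, 1.29], [-3.14, 3.14]. Speed limits (rad/s): [1.89, 1.89, 2.57, 2.79, 3.14, 3.14].

### API

Orientations are given as a rotation vector (axis times angle).
In Python, from rig import * gives the robot as it stands.
- The arm moves only by the tool step_arm, never from a script. Its argument "steps" is a list of rows, each an object of numbers: "tx", "ty", "tz": the shift along the tool's x, y, z in m; "ax", "ay", "az": the turn, a rotation vector about the tool's x, y, z in rad; "jaw": the gripper command: -1 is shut, 1 is fully open, values between are in proportion. A call has 1 to 10 rows; each row shifts and turns the pose as measured when the row begins, along the tool's axes as they then stand; what a row does not reach is not made up. A row lasts 1/10 s, in which the tool goes at most 50 mm and 8.59 degrees, less where a joint would pass 70% of its speed; a pose out of reach is approached as far as the arm can. A call is refused whole if a number of a shift passes 0.05 or a number of a turn 0.15, either way. A call with a gripper value outside its range is refused whole. The fingers move at their own pace and stop on an object; "squeeze" is the grip in N (left out, the last holds). Time passes only in rows, so rows that do not move let the fingers close. It gives the time, the measured TCP pose, the force and the opening at its end, in the units of the state.
- observe(): the state, without advancing time (a new reading comes with each control period).
- capture(name): name is "side" or "top" or "wrist"; returns (picture, depth): 400x640x3 uint8, red, green, blue; 400x640 float32, m along the optical axis (not along the pixel's ray), 0 where there is no reading.
- get_calibration(name): a dict with "camera_matrix" (3x3 intrinsics, pixels), "world_from_camera" (4x4, takes a point from camera to world coordinates). Camera axes: x right, y up, looking along -z (the intrinsics and any distortion apply to the point x, -y, -z); pixel columns grow to the right and rows downward; lengths in m; the calibration is good to about 2 mm. A picture is of the moment at which its call begins: read the wrist's pose just before it. get_calibration takes no time and is no camera call; for the wrist camera it gives the pose at the moment of the call.
- hand_in(): hands the job in, once; it reports no verdict.
The state is a dict: "clock": time; "joints": joint angles; "dq": joint speeds; "effort": joint torques, N m; "tool_pos": TCP position; "tcp_rot": TCP orientation; "wrist_force": force on the tool from outside, world axes, zero at the start; "torque": the same for the moment, N m; "width": finger opening in m.
Only numpy, scipy, OpenCV 4.12 (cv2) and the standard library are available. Lean on these libraries where they do the work, as an engineer would, in place of code of your own. Each camera call takes 0.05 s, during which the arm holds its last target. There are 200 camera calls.

### The job

Set the children's foot gauge: with the fingertips press down the pad in the middle of the toe slider to free its friction hold and, keeping it pressed all the way, push the slider along the rail until its side lug rests against the steel stop, then let the pad come up again and move clear. Do not force the slider along unpressed, do not shift the steel stop, and leave the other things on the table where they are.

Things in the scene. Friction and masses are not known exactly. Their poses are not given: they have to be found in the camera images.
- gauge: Children's foot gauge: a white board fixed to the table, 360 x 130 x 12 mm, an aluminium rail along its middle, a grey heel cup 62 mm high at one end (+x); the black toe slider rides on the rail. Origin under the board's centre; x axis along the rail towards the heel cup, z up.
- pad_top (a point): Centre of the upper face of the press pad in the middle of the toe slider: ribbed, grey, 46 mm along the rail by 48 mm across, about 40 mm above the table when up; open at both sides across the rail. A cross lip behind it (inner face 25 mm from this point) stands 8 mm higher. x axis: towards the heel cup, the way to push. This point moves down with the pad.
- toe_plate (a point): Middle of the inner face (towards the pad) of the slider's upright black toe plate, 25 mm ahead of the pad's centre, level with the pad's top when up. The plate is 10 mm thick, 90 mm wide and stands 24 mm higher than the pad. A fingertip on the pad can push against this face.
- pad (a joint): How far the pad is pressed down: 0 m up, 0.007 m at the bottom. It springs back. It takes about 12 N to start and 14 N at the bottom. Once it is down (0.001 m or more) the slider's friction hold (about 7 N along the rail) is off and it slides with 1 to 3 N, even by the drag of a fingertip on the pad; at 0 it grips where it is. The touch itself yields about 1 to 2 mm.
- slider (a joint): Position of the toe slider along the rail (m), growing towards the heel cup; starts between 0 and 0.03, end of the rail at 0.17.
- stop (a joint): Position of the steel stop, on the slider's scale (m): the slider's lug meets the stop when joint slider equals joint stop. Between 0.09 and 0.15. The stop is clamped; it gives way only at about 80 N.
- lug_face (a point): Point on the front face of the slider's side lug, a black arm 16 x 10 mm that sticks out over one edge of the board (to -y of the slider's frame), 35 mm ahead of the pad's centre, 29 mm above the table; x axis towards the heel cup. This face meets the stop.
- stop_face (a point): Point on the face of the steel stop that the lug meets: a plain steel block 24 mm along the rail, 30 mm wide, reaching 40 mm above the table, with an 18 mm wide screw head 12 mm high on top, clamped on the same edge of the board as the lug, between slider and heel cup. x axis towards the heel cup.
- vial_a: Small amber vial, 24 mm wide, 45 mm high, standing beside the gauge; origin under its centre. Leave alone.
- vial_b: A second such vial. Leave alone.
- tape: Roll of paper tape lying flat, 90 mm wide, 24 mm high; origin under its centre. Leave alone.
- meter: Blue glucose meter, 90 x 55 x 20 mm; origin under its centre. Leave alone.
- bowl: Steel bowl, 90 mm wide, 45 mm high; origin under its centre. Leave alone.
- dispenser: Hand-gel bottle, 64 mm wide, 150 mm high; origin under its centre. Leave alone.
- pen: Blue pen, 10 mm thick, 140 mm long, lying beyond the slider's end of the gauge; origin under its centre. Leave alone.
- glove_box: Cardboard glove box, 120 x 240 x 70 mm, beyond the heel cup; origin under its centre. Leave alone.

How it is judged:
On the way, in this order (a step that is already met when the one before it is completed fails the run):
1. the pad is pressed down at least 2 mm with the slider still short of the stop (value of joint pad above 0.002 m and x of lug_face in the frame of stop_face below -0.02 m), for 0.1 s.
2. the slider's lug is against the stop, within 3 mm (x of lug_face in the frame of stop_face above -0.003 m), for 0.1 s.
At the end, for the whole second after the job is handed in: The slider's lug is within 3 mm of the steel stop, at rest, with the pad up again (less than 1.2 mm down); the stop is within 4 mm, and every other thing within 15 mm, of where it was (x of lug_face in the frame of stop_face above -0.003 m and value of joint pad below 0.0012 m and velocity of joint slider between -0.005 and 0.005 m/s and distance of stop_face from where it was at the start of the episode below 0.004 m and distance of each of vial_a, vial_b, tape, meter, bowl, dispenser, pen, glove_box from where it was at the start of the episode below 0.015 m); the robot touches nothing.
It fails at once if the slider was moved (over 10 mm from its start) with its pad not pressed (under 1 mm) before reaching the stop (distance of lug_face from where it was at the start of the episode above 0.01 m and x of lug_face in the frame of stop_face below -0.004 m and value of joint pad below 0.001 m).
It fails at once if the steel stop was shifted by more than 4 mm (distance of stop_face from where it was at the start of the episode above 0.004 m).
It fails at once if a bystander was moved or lifted by more than 15 mm (distance of any of vial_a, vial_b, tape, meter, bowl, dispenser, pen, glove_box from where it was at the start of the episode above 0.015 m).
It also fails if it takes over 35 s, if anything falls off the work surface, if the arm or the gripper's body presses on something with over 40 N, if the wrist force passes 120 N, or if a joint passes its speed limit or range.

## Working session

There is one attempt and no reset: what is moved stays moved. The work goes in short steps, Python scripts to look and compute and a tool call to move; the robot and the scene stay as the last step left them, time stands still between calls to the robot, and variables do not carry over. Pictures are saved under pics/ and viewed, about 8 in all and at most 12, crops included, and the job is handed in when it is done.

Besides the shell and the picture viewer there is one more tool, called after "Call:" by a JSON object that holds its "method" and its "body". step_arm: Moves the arm, as the interface text tells. Its arguments: {"type":"object","properties":{"steps":{"type":"array","items":{"type":"object","properties":{"tx":{"type":"number"},"ty":{"type":"number"},"tz":{"type":"number"},"ax":{"type":"number"},"ay":{"type":"number"},"az":{"type":"number"},"jaw":{"type":"number"}}}},"squeeze":{"type":"number"}},"required":["steps"]}

```bash
mkdir -p pics; cat > h.py <<'E'
from rig import *
import numpy as np, cv2
def cap(n,f):
    T=get_calibration(n); im,d=capture(n); cv2.imwrite('pics/'+f+'.png',im[:,:,::-1]); np.savez('pics/'+f,d=d,K=T['camera_matrix'],W=T['world_from_camera']); return im,d
def world(f):
    z=np.load('pics/'+f+'.npz'); d,K,W=z['d'],z['K'],z['W']
    v,u=np.mgrid[:d.shape[0],:d.shape[1]]
    p=np.stack([(u-K[0,2])/K[0,0]*d,-(v-K[1,2])/K[1,1]*d,-d],-1)
    return p@W[:3,:3].T+W[:3,3]
E
python3 - <<'E'
from h import *
print(observe())
cap('top','t1');cap('side','s1')
for n in('top','side','wrist'): print(n,get_calibration(n))
E
```

```text
{'clock': 0.0, 'joints': array([-1.30832210e+00,  2.63527385e-01, -4.88975988e-02,  1.25937089e+00,
       -2.47011729e-05,  1.41547748e+00]), 'dq': array([ 0.00152634,  0.00044795,  0.00025584,  0.0004773 ,  0.00113853,
       -0.00030306]), 'effort': array([-1.99240021e-03, -6.37613511e+01,  3.84563148e+01,  1.39941898e-02,
       -1.62237425e-04,  8.22873972e-06]), 'tool_pos': array([ 0.2129312 , -0.47961289,  0.23083721]), 'tcp_rot': array([-3.07232039e+00, -6.51298535e-01,  1.22787344e-04]), 'wrist_force': array([-0.62123947,  0.15446907,  0.14270489]), 'torque': array([-0.00486769,  0.01865741,  0.03986844]), 'width': 0.08532008230114867}
top {'camera_matrix': array([[367.6943828 ,   0.        , 319.14488677],
       [  0.        , 367.6943828 , 196.68200499],
       [  0.        ,   0.        ,   1.        ]]), 'world_from_camera': array([[ 0.00189771,  0.98629264, -0.16499464,  0.44564379],
       [-0.99946663,  0.0072498 ,  0.03184178,  0.08605609],
       [ 0.03260149,  0.16484621,  0.98578034,  0.89730873],
       [ 0.        ,  0.        ,  0.        ,  1.        ]])}
sid
[... 379 characters left out ...]
588189e-04,  7.25414959e-01,  6.88311757e-01,
         6.60733165e-01],
       [ 0.00000000e+00,  0.00000000e+00,  0.00000000e+00,
         1.00000000e+00]])}
wrist {'camera_matrix': array([[343.23372798,   0.        , 316.8595881 ],
       [  0.        , 343.23372798, 200.20434157],
       [  0.        ,   0.        ,   1.        ]]), 'world_from_camera': array([[ 4.06154985e-01,  8.80598370e-01,  2.44099650e-01,
         2.74155733e-01],
       [-9.13803888e-01,  3.91619028e-01,  1.07689324e-01,
        -4.52357805e-01],
       [-7.63024149e-04, -2.66797765e-01,  9.63752235e-01,
         3.73727105e-01],
       [ 0.00000000e+00,  0.00000000e+00,  0.00000000e+00,
         1.00000000e+00]])}
```

View pics/t1.png

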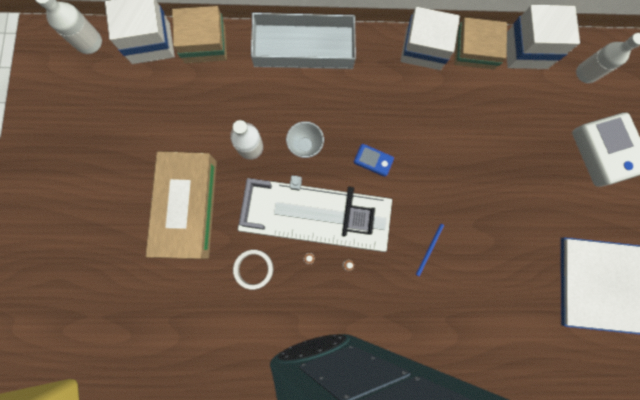

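View pics/s1.png

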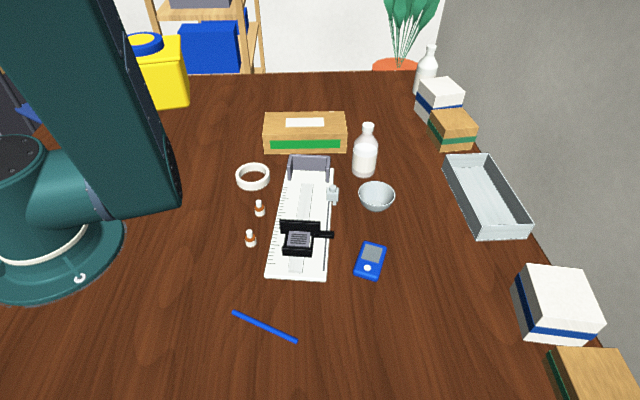

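The top view shows the gauge at (315,215), with the slider pad near (360,219), the toe plate near (349,212), the stop near (296,183) and the heel cup near (255,205). The push direction is image-left, which is about +y.

```bash
python3 - <<'E'
from h import *
P=world('t1'); im=cv2.imread('pics/t1.png').astype(int)
win=np.zeros(P.shape[:2],bool); win[170:260,230:400]=1
white=win&(im.min(2)>175)&(abs(P[...,2]-.012)<.008)
xy=P[white][:,:2].astype(np.float32); r=cv2.minAreaRect(xy); print('rect',r,white.sum(),P[white][:,2].mean())
b=cv2.boxPoints(r); print(b)
e=[b[1]-b[0],b[2]-b[1]]; e=max(e,key=np.linalg.norm); e=e/np.linalg.norm(e); e=e if e[1]>0 else -e
n=np.array([-e[1],e[0]]); c=np.array(r[0]); print('dir',e,'ang',np.arctan2(e[1],e[0]))
# local coords
L=np.stack([(P[...,:2]-c)@e,(P[...,:2]-c)@n,P[...,2]],-1)
m=(abs(L[...,0])<.2)&(abs(L[...,1])<.12)&(L[...,2]>.02)&(L[...,2]<.09)
for v in range(175,240,3): print(v,' '.join('%d/%d/%d'%tuple(np.round(L[v,u]*1000)) for u in range(338,384,4)))
print()
for v in range(174,194,2): print(v,' '.join('%d/%d/%d'%tuple(np.round(L[v,u]*1000)) for u in range(286,308,2)))
bg=im[175:240,230:400].astype(np.uint8); cv2.imwrite('pics/c.png',cv2.resize(bg,None,fx=4.5,fy=4.5,interpolation=2))
E
```

```text
rect ((0.5513596534729004, 0.06477801501750946), (0.35664957761764526, 0.12825483083724976), 82.14219665527344) 5073 0.011921125179543319
[[ 0.4634547  -0.10310519]
 [ 0.5905053  -0.12063956]
 [ 0.6392646   0.23266122]
 [ 0.512214    0.2501956 ]]
dir [0.13671483 0.9906105 ] ang 1.433652
175 -41/-106/1 -51/-108/1 -60/-109/2 -71/-111/-1 -81/-113/-2 -91/-114/-1 -100/-115/3 -111/-117/-2 -121/-118/-1 -130/-119/1 -140/-121/1 -149/-120/10
178 -42/-98/2 -51/-100/2 -61/-101/2 -72/-103/-1 -82/-105/-2 -92/-107/-2 -101/-108/-1 -111/-109/-1 -121/-111/0 -131/-112/-1 -141/-113/1 -151/-115/-1
181 -43/-91/-1 -52/-92/3 -63/-95/-2 -72/-95/0 -82/-97/0 -92/-99/-1 -102/-100/1 -112/-101/0 -122/-103/-1 -132/-104/0 -142/-106/1 -152/-108/-2
184 -43/-83/4 -53/-85/2 -64/-87/-1 -73/-88/0 -84/-90/-2 -93/-91/-1 -104/-93/-3 -113/-94/-1 -123/-96/-1 -133/-97/-1 -143/-98/0 -153/-99/2
187 -45/-76/2 -55/-78/0 -65/-79/-1 -71/-74/33 -81/-74/35 -94/-84/-2 -104/-85/1 -114/-87/-2 -124/-87/1 -134/-89/2 -144/-90/1 -154/-92/-1
190 -46/-69/-2 -56/-70/-1 -66/-72/-3 -72/-66/32 -85/-75/-1 -95/-76/-2 -105/-77/0 -115/-79/-1 -125/-80/
[... 2600 characters left out ...]
1/0 42/-81/1 37/-83/-3
182 85/-70/-1 80/-70/1 75/-71/0 67/-62/51 62/-62/52 57/-63/52 53/-64/50 49/-67/40 46/-76/0 41/-76/1 36/-78/-3
184 83/-63/10 79/-64/10 74/-64/11 67/-60/36 61/-58/50 57/-59/51 53/-62/38 48/-62/38 45/-71/0 40/-72/-2 35/-72/-1
186 82/-57/13 78/-58/14 71/-54/38 66/-55/38 61/-55/40 57/-56/41 52/-57/39 48/-58/35 44/-63/12 39/-64/12 34/-65/9
188 82/-52/13 77/-53/12 72/-54/11 7/108/897 61/-52/33 56/-51/38 51/-52/40 48/-56/19 43/-59/11 38/-59/13 33/-60/11
190 81/-48/14 76/-49/12 71/-49/11 67/-50/12 62/-51/12 57/-51/13 52/-51/15 47/-53/11 42/-53/12 38/-54/11 33/-55/12
192 80/-43/12 76/-44/10 71/-44/13 66/-45/12 61/-45/14 56/-47/11 51/-47/14 46/-47/14 42/-49/11 37/-48/16 32/-50/11
```

View pics/c.png

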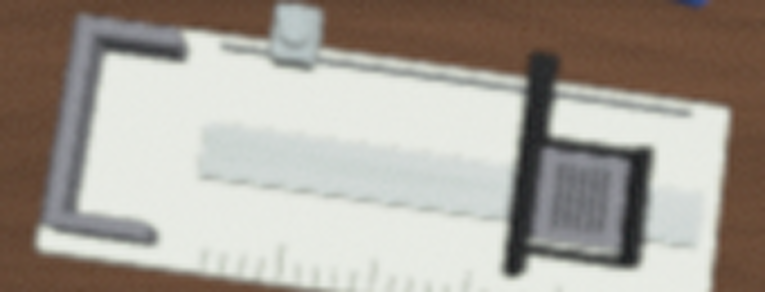

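Call:
{"method": "step_arm", "body": {"steps": [{"tx":0.05,"az":0.14,"jaw":-1},{"tx":0.05,"az":0.14,"jaw":-1},{"tx":0.05,"az":0.14,"jaw":-1},{"tx":0.05,"az":0.14,"jaw":-1}], "squeeze": 20}}

```text
$.steps[0]: bad value
```

```bash
cat > rel.py <<'E'
from h import *
from scipy.spatial.transform import Rotation as R
import sys
# refine gauge axis with robust board-edge fits, local frame of rect
c=np.array([.5514,.0648]); e=np.array([.1367,.9906]); n=np.array([-e[1],e[0]])
o=observe(); Rt=R.from_rotvec(o['tcp_rot'])
def rel(p): return Rt.inv().apply(np.array(p)-o['tool_pos']).round(4)
if __name__=='__main__':
    t=c-.105*e; print(o['clock'],o['tool_pos'],Rt.as_matrix().round(3).tolist(),o['wrist_force'].round(1),o['width'])
    print('to above pad z.14',rel([*t,.14]))
E
python3 - <<'E'
import sys; sys.path.insert(0,'.')
from rel import *
P=world('t1'); im=cv2.imread('pics/t1.png').astype(int)
win=np.zeros(P.shape[:2],bool); win[170:260,230:400]=1
w=win&(im.min(2)>150)&(abs(P[...,2]-.012)<.008)
q=P[w][:,:2]-c; x=q@e;y=q@n
for nm,f in(('lo',np.min),('hi',np.max)):
    xs=[];ys=[]
    for a in np.arange(-.17,.17,.005):
        m=(x>=a)&(x<a+.005)
        if m.sum()>3: xs.append(a+.0025);ys.append(f(y[m]))
    xs=np.array(xs);ys=np.array(ys);k=np.ones(len(xs),bool)
    for _ in range(4):
        p=np.polyfit(xs[k],ys[k],1);k=abs(ys-np.polyval(p,xs))<.003
    print(nm,p,k.sum(),len(xs))
E
python3 rel.py
```

```text
lo [ 0.06636645 -0.05456547] 28 68
hi [-0.00038288  0.06400417] 64 68
0.1 [ 0.21295862 -0.47960836  0.23087353] [[0.914, 0.406, -0.0], [0.406, -0.914, 0.001], [0.0, -0.001, -1.0]] [ 0.6  0.5 -0.4] 0.08530611571435934
to above pad z.14 [ 0.4749 -0.2709  0.0912]
```

Call:
{"method": "step_arm", "body": {"steps": [{"tx":0.05,"ty":0.0,"tz":0.0,"ax":0.0,"ay":0.0,"az":0.14,"jaw":-1.0},{"tx":0.05,"ty":0.0,"tz":0.0,"ax":0.0,"ay":0.0,"az":0.14,"jaw":-1.0},{"tx":0.05,"ty":0.0,"tz":0.0,"ax":0.0,"ay":0.0,"az":0.14,"jaw":-1.0},{"tx":0.05,"ty":0.0,"tz":0.0,"ax":0.0,"ay":0.0,"az":0.14,"jaw":-1.0}], "squeeze": 20}}

```text
clock: 0.5
tool_pos: [0.3962, -0.4397, 0.2305]
tcp_rot: [-3.133, 0.216, 0.003]
wrist_force: [0.5, -1.8, -0.0]
width: 0.028
```

```bash
python3 rel.py
```

```text
0.5 [ 0.39616351 -0.43965404  0.23054956] [[0.991, -0.137, -0.002], [-0.137, -0.991, 0.002], [-0.002, -0.001, -1.0]] [ 0.5 -1.8 -0. ] 0.028022357837646467
to above pad z.14 [ 0.0849 -0.4158  0.0909]
```

Call:
{"method": "step_arm", "body": {"steps": [{"tx":0.009,"ty":-0.046,"tz":0.01,"ax":0.0,"ay":0.0,"az":0.0,"jaw":-1.0},{"tx":0.009,"ty":-0.046,"tz":0.01,"ax":0.0,"ay":0.0,"az":0.0,"jaw":-1.0},{"tx":0.009,"ty":-0.046,"tz":0.01,"ax":0.0,"ay":0.0,"az":0.0,"jaw":-1.0},{"tx":0.009,"ty":-0.046,"tz":0.01,"ax":0.0,"ay":0.0,"az":0.0,"jaw":-1.0},{"tx":0.009,"ty":-0.046,"tz":0.01,"ax":0.0,"ay":0.0,"az":0.0,"jaw":-1.0},{"tx":0.009,"ty":-0.046,"tz":0.01,"ax":0.0,"ay":0.0,"az":0.0,"jaw":-1.0},{"tx":0.009,"ty":-0.046,"tz":0.01,"ax":0.0,"ay":0.0,"az":0.0,"jaw":-1.0},{"tx":0.009,"ty":-0.046,"tz":0.01,"ax":0.0,"ay":0.0,"az":0.0,"jaw":-1.0},{"tx":0.009,"ty":-0.046,"tz":0.01,"ax":0.0,"ay":0.0,"az":0.0,"jaw":-1.0}]}}

```text
clock: 1.4
tool_pos: [0.543, -0.0302, 0.1342]
tcp_rot: [-3.132, 0.227, 0.004]
wrist_force: [0.7, -0.5, 0.2]
width: 0.0002
```

```bash
python3 - <<'E'
from rel import *
cap('wrist','w1')
t=c-.105*e; print(o['clock'],o['tool_pos'],Rt.as_matrix().round(3).tolist(),'rel pad',rel([*t,.04]))
P=world('w1'); q=P[...,:2]-c; L=np.stack([q@e,q@n,P[...,2]],-1); np.save('pics/L.npy',L)
# pad-height profile along rail: median x of top plate pixels etc.
l=L.reshape(-1,3)
m=(l[:,2]>.058)&(l[:,2]<.07)&(abs(l[:,1])<.05)&(l[:,0]<0); print('plate',np.percentile(l[m],[2,50,98],axis=0).round(4).tolist(),m.sum())
m=(abs(l[:,2]-.040)<.003)&(abs(l[:,1])<.015)&(l[:,0]<-.07); print('pad',np.percentile(l[m],[2,50,98],axis=0).round(4).tolist(),m.sum())
m=(abs(l[:,2]-.048)<.003)&(abs(l[:,1])<.015)&(l[:,0]<-.12); print('lip',np.percentile(l[m],[2,50,98],axis=0).round(4).tolist(),m.sum())
m=(abs(l[:,2]-.036)<.003)&(abs(l[:,1]+.07)<.01)&(l[:,0]<.0); print('lug',np.percentile(l[m],[2,50,98],axis=0).round(4).tolist(),m.sum())
m=(abs(l[:,2]-.040)<.004)&(abs(l[:,1]+.065)<.02)&(l[:,0]>.0); print('stop',np.percentile(l[m],[2,50,98],axis=0).round(4).tolist(),m.sum())
E
```

```text
1.4 [ 0.54298419 -0.03015487  0.13417097] [[0.99, -0.144, -0.002], [-0.144, -0.99, 0.001], [-0.002, -0.001, -1.0]] rel pad [-0.0043  0.0099  0.0942]
plate [[-0.075, -0.0435, 0.0606], [-0.07, -0.0075, 0.064], [-0.0653, 0.0395, 0.0655]] 1871
pad [[-0.1227, -0.0144, 0.0387], [-0.0997, -0.0003, 0.0404], [-0.0774, 0.0144, 0.0419]] 2598
lip [[-0.1345, -0.0144, 0.0463], [-0.1297, -0.0002, 0.0482], [-0.1251, 0.0141, 0.0494]] 583
lug [[-0.0806, -0.075, 0.0332], [-0.0731, -0.0677, 0.0343], [-0.0653, -0.0604, 0.0357]] 515
stop [[0.0482, -0.0797, 0.0365], [0.0551, -0.0629, 0.04], [0.1177, -0.0467, 0.0435]] 1200
```

View pics/w1.png

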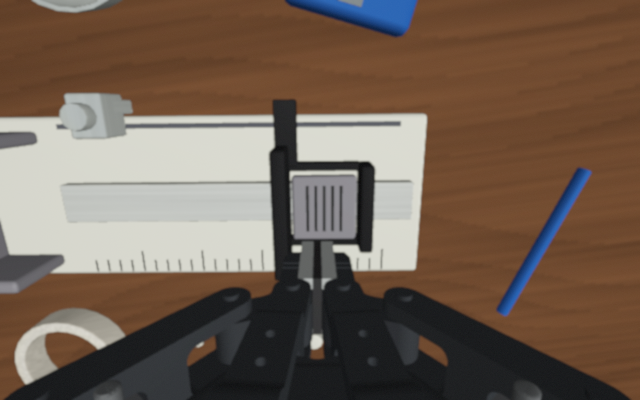

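Call:
{"method": "step_arm", "body": {"steps": [{"tx":-0.004,"ty":0.002,"tz":0.03,"ax":0.0,"ay":0.0,"az":-0.006,"jaw":-1.0},{"tx":-0.001,"ty":0.001,"tz":0.03,"ax":0.0,"ay":0.0,"az":0.0,"jaw":-1.0},{"tx":0.0,"ty":0.0,"tz":0.02,"ax":0.0,"ay":0.0,"az":0.0,"jaw":-1.0},{"tx":0.0,"ty":0.0,"tz":0.0,"ax":0.0,"ay":0.0,"az":0.0,"jaw":-1.0}]}}

```text
clock: 1.85
tool_pos: [0.5384, -0.0225, 0.0492]
tcp_rot: [-3.133, 0.201, 0.007]
wrist_force: [-0.4, -5.0, -2.2]
width: -0.0001
```

```bash
cat > st.py <<'E'
from rel import *
p=o['tool_pos'];q=p[:2]-c; print('t',o['clock'],'local',(q@e).round(4),(q@n).round(4),'z',p[2].round(4),'F along/across/z',(o['wrist_force'][:2]@e).round(1),(o['wrist_force'][:2]@n).round(1),o['wrist_force'][2].round(1))
E
python3 st.py; python3 - <<'E'
from h import *
im,d=cap('side','s2'); cv2.imwrite('pics/s2c.png',cv2.resize(im[180:300,220:370,::-1],None,fx=5,fy=5,interpolation=2))
E
```

```text
t 1.85 local -0.0882 0.001 z 0.0492 F along/across/z -5.1 -0.3 -2.2
```

View pics/s2c.png

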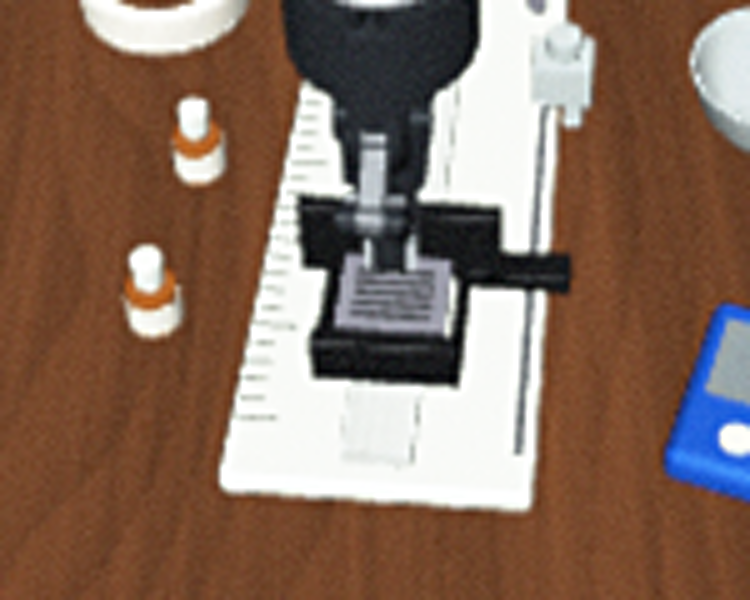

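The fingertip has drifted to the toe plate and is touching it with about 5 N, which is below the hold. I'll back off along the rail.

Call:
{"method": "step_arm", "body": {"steps": [{"tx":0.0,"ty":0.007,"tz":-0.002,"ax":0.0,"ay":0.0,"az":0.02,"jaw":-1.0},{"tx":0.0,"ty":0.002,"tz":0.0,"ax":0.0,"ay":0.0,"az":0.0,"jaw":-1.0},{"tx":0.0,"ty":0.0,"tz":0.0,"ax":0.0,"ay":0.0,"az":0.0,"jaw":-1.0}]}}

```text
clock: 2.2
tool_pos: [0.5384, -0.0324, 0.0545]
tcp_rot: [-3.129, 0.236, 0.002]
wrist_force: [-0.5, 0.1, 0.2]
width: -0.0002
```

```bash
python3 st.py; python3 - <<'E'
from rel import *
print(Rt.as_matrix().round(3).tolist())
cap('wrist','w2')
P=world('w2'); q=P[...,:2]-c; L=np.stack([q@e,q@n,P[...,2]],-1)
l=L.reshape(-1,3)
m=(l[:,2]>.058)&(l[:,2]<.07)&(l[:,1]<-.02)&(l[:,1]>-.05)&(l[:,0]<0); print('plate',np.percentile(l[m],[2,50,98],axis=0).round(4).tolist(),m.sum())
m=(abs(l[:,2]-.036)<.004)&(abs(l[:,1]+.07)<.01)&(l[:,0]<.0); print('lug',np.percentile(l[m],[2,50,98],axis=0).round(4).tolist(),m.sum())
m=(abs(l[:,2]-.040)<.004)&(abs(l[:,1]+.065)<.015)&(l[:,0]>.0); print('stop',np.percentile(l[m],[2,50,98],axis=0).round(4).tolist(),m.sum())
E
```

```text
t 2.2 local -0.0981 -0.0004 z 0.0545 F along/across/z 0.0 0.5 0.2
[[0.989, -0.15, -0.001], [-0.15, -0.989, 0.004], [-0.002, -0.003, -1.0]]
plate [[-0.0748, -0.0445, 0.0588], [-0.0705, -0.0331, 0.064], [-0.0653, -0.0206, 0.0654]] 1597
lug [[-0.0805, -0.0751, 0.0328], [-0.0729, -0.0678, 0.0342], [-0.0652, -0.0602, 0.0356]] 1219
stop [[0.047, -0.0568, 0.036], [0.048, -0.0532, 0.0366], [0.0489, -0.0514, 0.0374]] 15
```

Call:
{"method": "step_arm", "body": {"steps": [{"tx":0.0,"ty":0.0,"tz":0.007,"ax":0.0,"ay":0.0,"az":-0.01,"jaw":-1.0},{"tx":0.0,"ty":0.0,"tz":0.005,"ax":0.0,"ay":0.0,"az":0.0,"jaw":-1.0},{"tx":0.0,"ty":0.0,"tz":0.003,"ax":0.0,"ay":0.0,"az":0.0,"jaw":-1.0}]}}

```text
clock: 2.55
tool_pos: [0.5392, -0.0324, 0.0396]
tcp_rot: [-3.13, 0.218, -0.002]
wrist_force: [-1.2, -0.5, 12.5]
width: 0.0
```

```bash
python3 st.py
```

```text
t 2.55 local -0.098 -0.0012 z 0.0396 F along/across/z -0.7 1.2 12.5
```

Call:
{"method": "step_arm", "body": {"steps": [{"tx":0.0,"ty":0.0,"tz":0.004,"ax":0.0,"ay":0.0,"az":0.0,"jaw":-1.0}]}}

```text
clock: 2.65
tool_pos: [0.5392, -0.0324, 0.0357]
tcp_rot: [-3.131, 0.218, -0.002]
wrist_force: [-3.7, 0.2, 13.3]
width: -0.0003
```

```bash
python3 st.py
```

```text
t 2.65 local -0.098 -0.0012 z 0.0357 F along/across/z -0.4 3.7 13.3
```

Call:
{"method": "step_arm", "body": {"steps": [{"tx":0.0,"ty":0.0,"tz":0.004,"ax":0.0,"ay":0.0,"az":0.0,"jaw":-1.0},{"tx":0.0,"ty":0.0,"tz":0.002,"ax":0.0,"ay":0.0,"az":0.0,"jaw":-1.0}]}}

```text
clock: 2.85
tool_pos: [0.5396, -0.0325, 0.0323]
tcp_rot: [-3.132, 0.218, -0.006]
wrist_force: [-20.4, 2.4, 67.5]
width: -0.0002
```

```bash
python3 st.py
```

```text
t 2.85 local -0.098 -0.0016 z 0.0323 F along/across/z -0.4 20.5 67.5
```

Call:
{"method": "step_arm", "body": {"steps": [{"tx":0.0,"ty":0.0,"tz":-0.001,"ax":0.0,"ay":0.0,"az":0.0,"jaw":-1.0},{"tx":0.0,"ty":-0.003,"tz":0.0,"ax":0.0,"ay":0.0,"az":0.0,"jaw":-1.0}]}}

```text
clock: 3.05
tool_pos: [0.5396, -0.0296, 0.0351]
tcp_rot: [-3.133, 0.218, -0.008]
wrist_force: [-3.1, -1.6, 13.4]
width: -0.0002
```

```bash
python3 st.py
```

```text
t 3.05 local -0.0952 -0.0012 z 0.0351 F along/across/z -2.0 2.8 13.4
```

Call:
{"method": "step_arm", "body": {"steps": [{"tx":0.0,"ty":-0.005,"tz":0.0,"ax":0.0,"ay":0.0,"az":0.0,"jaw":-1.0}]}}

```text
clock: 3.15
tool_pos: [0.5403, -0.0249, 0.0357]
tcp_rot: [-3.133, 0.218, -0.009]
wrist_force: [-4.1, -1.4, 12.4]
width: 0.0001
```

```bash
python3 st.py
```

```text
t 3.15 local -0.0904 -0.0013 z 0.0357 F along/across/z -1.9 3.8 12.4
```

Call:
{"method": "step_arm", "body": {"steps": [{"tx":0.0,"ty":-0.006,"tz":0.0015,"ax":0.0,"ay":0.0,"az":0.0,"jaw":-1.0},{"tx":0.0,"ty":-0.006,"tz":0.001,"ax":0.0,"ay":0.0,"az":0.0,"jaw":-1.0},{"tx":0.0,"ty":-0.006,"tz":0.001,"ax":0.0,"ay":0.0,"az":0.0,"jaw":-1.0}]}}

```text
clock: 3.45
tool_pos: [0.5427, -0.0069, 0.0335]
tcp_rot: [3.133, -0.219, 0.01]
wrist_force: [-4.5, -1.3, 14.0]
width: 0.0001
```

```bash
python3 st.py; python3 - <<'E'
from h import *
from rel import c,e,n
cap('wrist','w3')
P=world('w3'); q=P[...,:2]-c; l=np.stack([q@e,q@n,P[...,2]],-1).reshape(-1,3)
m=(abs(l[:,2]-.036)<.004)&(abs(l[:,1]+.07)<.01)&(l[:,0]<.04); print('lug',np.percentile(l[m],[2,50,98],axis=0).round(4).tolist(),m.sum())
E
```

```text
t 3.45 local -0.0722 -0.0012 z 0.0335 F along/across/z -2.0 4.3 14.0
lug [[-0.0548, -0.0751, 0.0328], [-0.0471, -0.0679, 0.0342], [-0.0394, -0.0601, 0.0356]] 1589
```

Call:
{"method": "step_arm", "body": {"steps": [{"tx":0.0,"ty":-0.008,"tz":0.0006,"ax":0.0,"ay":0.0,"az":0.0,"jaw":-1.0},{"tx":0.0,"ty":-0.008,"tz":0.0006,"ax":0.0,"ay":0.0,"az":0.0,"jaw":-1.0},{"tx":0.0,"ty":-0.008,"tz":0.0006,"ax":0.0,"ay":0.0,"az":0.0,"jaw":-1.0}]}}

```text
clock: 3.8
tool_pos: [0.5453, 0.0117, 0.0329]
tcp_rot: [-3.132, 0.202, -0.013]
wrist_force: [-4.1, -0.8, 16.5]
width: 0.0
```

```bash
python3 st.py
```

```text
t 3.8 local -0.0535 -0.0012 z 0.0329 F along/across/z -1.4 4.0 16.5
```

Call:
{"method": "step_arm", "body": {"steps": [{"tx":0.0,"ty":-0.008,"tz":0.0006,"ax":0.0,"ay":0.0,"az":0.0,"jaw":-1.0},{"tx":0.0,"ty":-0.008,"tz":0.0006,"ax":0.0,"ay":0.0,"az":0.0,"jaw":-1.0},{"tx":0.0,"ty":-0.008,"tz":0.0006,"ax":0.0,"ay":0.0,"az":0.0,"jaw":-1.0},{"tx":0.0,"ty":-0.008,"tz":0.0006,"ax":0.0,"ay":0.0,"az":0.0,"jaw":-1.0}]}}

```text
clock: 4.2
tool_pos: [0.5477, 0.0283, 0.0329]
tcp_rot: [-3.124, 0.162, -0.018]
wrist_force: [-3.9, -1.4, 14.4]
width: -0.0002
```

```bash
python3 st.py
```

```text
t 4.2 local -0.0367 -0.0013 z 0.0329 F along/across/z -1.9 3.6 14.4
```

```bash
python3 - <<'E'
from h import *
o=observe(); print(o['joints'].round(3),o['dq'].round(3),o['torque'].round(2))
cap('wrist','w4')
from rel import c,e,n
P=world('w4'); q=P[...,:2]-c; l=np.stack([q@e,q@n,P[...,2]],-1).reshape(-1,3)
m=(abs(l[:,2]-.036)<.004)&(abs(l[:,1]+.07)<.01)&(l[:,0]<.04); print('lug',np.percentile(l[m],[2,50,98],axis=0).round(4).tolist(),m.sum())
m=(abs(l[:,2]-.048)<.003)&(abs(l[:,1])<.025)&(l[:,0]<-.03); print('lip',np.percentile(l[m],[2,50,98],axis=0).round(4).tolist(),m.sum())
E
```

```text
[-0.104  0.432 -0.368  0.76   0.014  3.141] [ 0.063  0.006  0.009 -0.002  0.028  0.   ] [-0.17  0.76 -0.01]
lug [[-0.0193, -0.0751, 0.0326], [-0.0118, -0.0679, 0.0342], [-0.004, -0.0604, 0.0356]] 1587
lip [[-0.0731, -0.0243, 0.0454], [-0.0668, -0.0112, 0.0481], [-0.033, 0.0049, 0.0501]] 1990
```

View pics/w4.png

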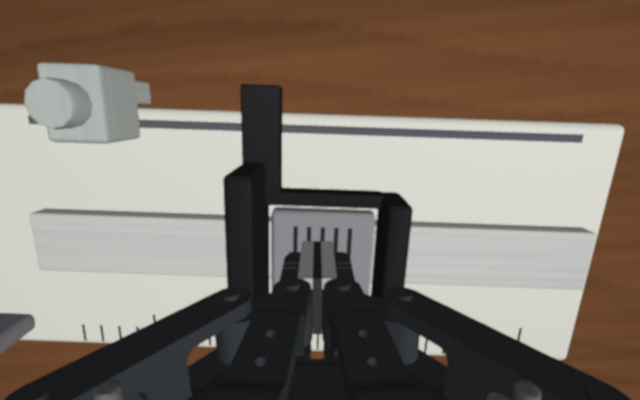

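Joint 6 has reached the end of its range, so the tool cannot hold its yaw. The pad must stay pressed, so I'll let the tool yaw the other way as I go.

Call:
{"method": "step_arm", "body": {"steps": [{"tx":0.0,"ty":-0.002,"tz":0.0006,"ax":0.0,"ay":0.0,"az":-0.05,"jaw":-1.0},{"tx":0.0005,"ty":-0.005,"tz":0.0006,"ax":0.0,"ay":0.0,"az":-0.04,"jaw":-1.0}]}}

```text
clock: 4.45
tool_pos: [0.5493, 0.0356, 0.0329]
tcp_rot: [-3.129, 0.017, -0.022]
wrist_force: [-3.8, -0.5, 13.5]
width: -0.0003
```

```bash
python3 st.py; python3 -c "
from h import *
o=observe();print(o['joints'].round(3),o['tcp_rot'])"
```

```text
t 4.45 local -0.0292 -0.0019 z 0.0329 F along/across/z -1.1 3.7 13.5
[-0.09   0.434 -0.366  0.759  0.014  3.062] [-3.12905534  0.01666656 -0.02176339]
```

Call:
{"method": "step_arm", "body": {"steps": [{"tx":0.0007,"ty":-0.006,"tz":0.0006,"ax":0.0,"ay":0.0,"az":-0.012,"jaw":-1.0},{"tx":0.0007,"ty":-0.006,"tz":0.0006,"ax":0.0,"ay":0.0,"az":-0.012,"jaw":-1.0},{"tx":0.0008,"ty":-0.006,"tz":0.0006,"ax":0.0,"ay":0.0,"az":-0.012,"jaw":-1.0},{"tx":0.0009,"ty":-0.006,"tz":0.0006,"ax":0.0,"ay":0.0,"az":-0.012,"jaw":-1.0}]}}

```text
clock: 4.85
tool_pos: [0.5531, 0.0601, 0.033]
tcp_rot: [-3.13, -0.063, -0.027]
wrist_force: [-3.7, -0.3, 14.2]
width: -0.0002
```

```bash
python3 st.py; python3 -c "
from h import *
from rel import c,e,n
o=observe();print(o['joints'].round(3),o['tcp_rot'])
cap('wrist','w5')
P=world('w5'); q=P[...,:2]-c; l=np.stack([q@e,q@n,P[...,2]],-1).reshape(-1,3)
m=(abs(l[:,2]-.0345)<.002)&(abs(l[:,1]+.07)<.01)&(l[:,0]<.04); print('lug',np.percentile(l[m],[2,50,98],axis=0).round(4).tolist(),m.sum())
m=(abs(l[:,2]-.040)<.003)&(abs(l[:,1]+.065)<.015)&(l[:,0]>.04); print('stop',np.percentile(l[m],[1,2,5,50,98],axis=0).round(4).tolist(),m.sum())
"
```

```text
t 4.85 local -0.0044 -0.0023 z 0.033 F along/across/z -0.8 3.6 14.2
[-0.044  0.44  -0.354  0.76   0.011  3.057] [-3.13046154 -0.06316769 -0.02713103]
lug [[0.0123, -0.0751, 0.0329], [0.0199, -0.0678, 0.0342], [0.0275, -0.0603, 0.0356]] 1580
stop [[0.0482, -0.0797, 0.0373], [0.0484, -0.0796, 0.0375], [0.0487, -0.079, 0.0382], [0.0559, -0.0644, 0.0401], [0.118, -0.0507, 0.042]] 3053
```

Call:
{"method": "step_arm", "body": {"steps": [{"tx":0.001,"ty":-0.005,"tz":0.0006,"ax":0.0,"ay":0.0,"az":-0.01,"jaw":-1.0},{"tx":0.001,"ty":-0.005,"tz":0.0006,"ax":0.0,"ay":0.0,"az":-0.01,"jaw":-1.0},{"tx":0.001,"ty":-0.004,"tz":0.0006,"ax":0.0,"ay":0.0,"az":-0.01,"jaw":-1.0}]}}

```text
clock: 5.2
tool_pos: [0.5555, 0.0756, 0.0329]
tcp_rot: [-3.13, -0.114, -0.03]
wrist_force: [-5.7, -0.6, 16.4]
width: -0.0001
```

```bash
python3 st.py
```

```text
t 5.2 local 0.0112 -0.0026 z 0.0329 F along/across/z -1.4 5.5 16.4
```

Call:
{"method": "step_arm", "body": {"steps": [{"tx":0.0005,"ty":-0.0025,"tz":0.0006,"ax":0.0,"ay":0.0,"az":-0.004,"jaw":-1.0},{"tx":0.0005,"ty":-0.0025,"tz":0.0006,"ax":0.0,"ay":0.0,"az":-0.004,"jaw":-1.0}]}}

```text
clock: 5.4
tool_pos: [0.5563, 0.0811, 0.0329]
tcp_rot: [-3.13, -0.128, -0.032]
wrist_force: [-2.9, -7.3, 15.2]
width: 0.0
```

```bash
python3 st.py
```

```text
t 5.4 local 0.0168 -0.0026 z 0.0329 F along/across/z -7.6 1.9 15.2
```

Call:
{"method": "step_arm", "body": {"steps": [{"tx":0.0002,"ty":-0.002,"tz":0.0006,"ax":0.0,"ay":0.0,"az":0.0,"jaw":-1.0},{"tx":0.0002,"ty":-0.001,"tz":0.0004,"ax":0.0,"ay":0.0,"az":0.0,"jaw":-1.0}]}}

```text
clock: 5.6
tool_pos: [0.557, 0.0828, 0.0331]
tcp_rot: [-3.134, -0.128, -0.034]
wrist_force: [-5.4, -8.4, 14.1]
width: 0.0003
```

```bash
python3 st.py; python3 -c "
from h import *
from rel import c,e,n
cap('wrist','w6')
P=world('w6'); q=P[...,:2]-c; l=np.stack([q@e,q@n,P[...,2]],-1).reshape(-1,3)
m=(abs(l[:,2]-.0345)<.0015)&(abs(l[:,1]+.07)<.008)&(l[:,0]<.06); print('lug',np.percentile(l[m],[2,50,98],axis=0).round(4).tolist(),m.sum())
m=(abs(l[:,2]-.040)<.0025)&(abs(l[:,1]+.065)<.015)&(l[:,0]>.04); print('stop',np.percentile(l[m],[1,2,5,50,98],axis=0).round(4).tolist(),m.sum())
"
```

```text
t 5.6 local 0.0186 -0.0031 z 0.0331 F along/across/z -9.0 4.2 14.1
lug [[0.0331, -0.0751, 0.0332], [0.0408, -0.0688, 0.0343], [0.0484, -0.0623, 0.0356]] 1327
stop [[0.0485, -0.0798, 0.0379], [0.0486, -0.0796, 0.0381], [0.049, -0.0791, 0.0386], [0.0579, -0.0636, 0.0401], [0.1319, -0.0508, 0.0417]] 2952
```

View pics/w6.png

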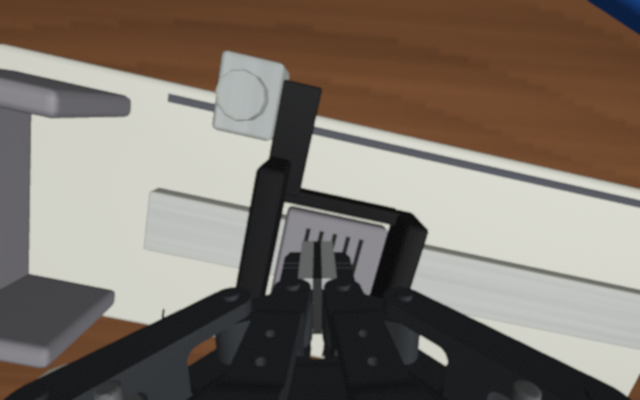

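The lug (around pixel 285,95) is against the stop, and the lug face and stop face both read about 0.0485 m. Now I'll lift straight off.

Call:
{"method": "step_arm", "body": {"steps": [{"tx":0.0,"ty":0.0,"tz":-0.003,"ax":0.0,"ay":0.0,"az":0.0,"jaw":-1.0},{"tx":0.0,"ty":0.0,"tz":-0.006,"ax":0.0,"ay":0.0,"az":0.0,"jaw":-1.0},{"tx":0.0,"ty":0.0,"tz":-0.01,"ax":0.0,"ay":0.0,"az":0.0,"jaw":-1.0},{"tx":0.0,"ty":0.0,"tz":-0.02,"ax":0.0,"ay":0.0,"az":0.0,"jaw":-1.0},{"tx":0.0,"ty":0.0,"tz":-0.04,"ax":0.0,"ay":0.0,"az":0.0,"jaw":-1.0},{"tx":0.0,"ty":0.0,"tz":-0.04,"ax":0.0,"ay":0.0,"az":0.0,"jaw":-1.0},{"tx":0.0,"ty":0.0,"tz":0.0,"ax":0.0,"ay":0.0,"az":0.0,"jaw":-1.0},{"tx":0.0,"ty":0.0,"tz":0.0,"ax":0.0,"ay":0.0,"az":0.0,"jaw":-1.0}]}}

```text
clock: 6.45
tool_pos: [0.5534, 0.0825, 0.1571]
tcp_rot: [-3.135, -0.129, -0.032]
wrist_force: [-0.6, 1.3, -0.9]
width: 0.0
```

```bash
python3 st.py; python3 -c "
from h import *
from rel import c,e,n
cap('wrist','w7'); cap('side','s3')
P=world('w7'); q=P[...,:2]-c; l=np.stack([q@e,q@n,P[...,2]],-1).reshape(-1,3)
m=(abs(l[:,2]-.0345)<.0015)&(abs(l[:,1]+.07)<.008)&(l[:,0]<.06); print('lug',np.percentile(l[m],[2,50,98],axis=0).round(4).tolist(),m.sum())
m=(abs(l[:,2]-.040)<.0025)&(abs(l[:,1]+.065)<.015)&(l[:,0]>.04)&(l[:,0]<.09); print('stop',np.percentile(l[m],[1,2,5,50,98],axis=0).round(4).tolist(),m.sum())
m=(abs(l[:,2]-.038)<.007)&(abs(l[:,1])<.015)&(abs(l[:,0]-.013)<.012); print('pad',np.percentile(l[m],[2,50,98],axis=0).round(4).tolist(),m.sum())
"
```

```text
t 6.45 local 0.0178 0.0004 z 0.1571 F along/across/z 1.2 0.8 -0.9
lug [[0.0329, -0.0749, 0.0331], [0.0405, -0.0686, 0.0343], [0.0483, -0.0623, 0.0356]] 374
stop [[0.0486, -0.0798, 0.0381], [0.0488, -0.0796, 0.0383], [0.0492, -0.079, 0.0387], [0.0586, -0.0656, 0.0401], [0.0719, -0.0508, 0.0416]] 835
pad [[0.0014, -0.0144, 0.039], [0.0131, -0.0004, 0.0405], [0.0245, 0.0144, 0.0421]] 1142
```

View pics/w7.png

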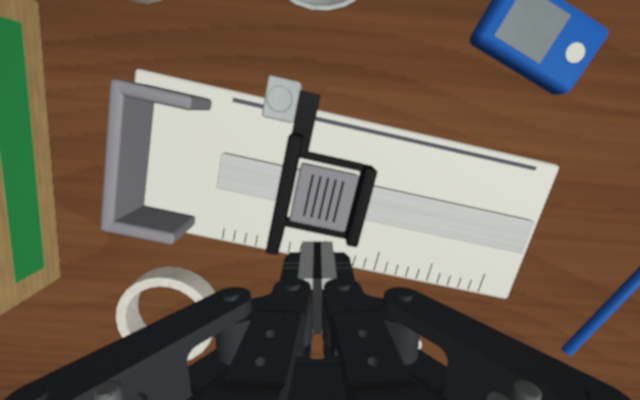

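The lug still touches the stop (pixel 300,100), the pad is back up at 40.5 mm, and the gripper is clear. I'll hand in.

```bash
python3 -c "
from rig import *
print(hand_in())"
```

```text
the job is handed in; nothing more can be done
None
```

The slider is set: I pressed the pad to the bottom with the shut fingertips, slid it about 113 mm to the stop by fingertip drag, then lifted straight off. I handed the job in at about 6.5 s; `hand_in` gave no verdict.

**Last checks after lifting:**
- **Lug against stop:** the lug's front face reads 0.0483 m and the stop's face 0.0486 m along the rail, so they are touching within what the camera can measure.
- **Pad:** back up at 40.5 mm.
- **Stop:** it still reads where it did before contact. The push against it was about 9 N.
- **Gripper:** about 115 mm above the pad, with wrist force about zero.
- **Other things on the table:** the gripper stayed above the gauge while it was low. I did not re-measure their positions, though nothing looked moved in the last wrist view, which shows only some of them.

**What did not go to plan:**
- **Early touch:** while coming down, the fingertip drifted against the toe plate with about 5 N before the pad was pressed. The slider did not move.
- **Press force:** it peaked briefly at about 67 N when the pad bottomed, under the 120 N limit.
- **Pad travel:** early in the slide the pad eased about 2 mm off the bottom for a few tenths of a second, by fingertip height, so it was not fully down the whole way. It stayed well above the 1 mm release point.
- **Wrist joint:** joint 6 reached the end of its range (3.141 rad) partway. I turned the tool back with the pad still pressed and carried on.

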